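Mount the calibration phantom on the scanner stage

TASK

Put the calibration phantom (the round holed disc with a grip-sized column on top) on the scanner stage: turn it until its four holes line up with the four studs, and lower it on, without dropping or forcing it, until it lies flat and fully home on the turntable. Only then push the stage's clamp lever all the way over to its other end to lock it, and leave the jar, the screwdriver and the glove box where they are.

Things in the scene. Friction and masses are not known exactly. Their poses are not given: they have to be found in the camera images.
- phantom: Loose, about 0.5 kg: white disc 150 mm across, 12 mm thick, with a grey round column 40 mm across, 60 mm tall, on its centre (top 72 mm above the underside), to grip by. Four 13 mm through holes 52 mm from the axis, on its own +x, +y, -x, -y; any quarter turn is as good. Origin: centre of the underside, z up. It starts flat, at any yaw, on a 6 mm thick, 170 mm square black mat fixed on the bench.
- stage: Fixed dark housing, 190 mm (x) by 250 mm (y), 50 mm high, yaw within 0.3 rad. Origin: on the bench under the turntable's axis; it reaches 90 mm to -y, 160 mm to +y. The steel turntable, 150 mm across, top 60 mm above the bench, does not turn. On it four upright studs, 10 mm thick, 24 mm tall, the last 10 mm tapering to 4.4 mm, 52 mm from the axis on the stage's own +x, +y, -x, -y.
- deck (a point): Centre of the turntable's top face, between the studs, 60 mm above the bench; axes as the stage. The phantom is fully home when its underside lies on this face.
- clamp (a joint): Clamp lever angle, rad: it starts between 0 and 0.2 (open, leaning 0.5 to 0.3 rad from upright to the stage's -x side) and ends at the stop at 1.0 (locked, leaning 0.5 rad to the stage's +x side). It turns about the stage's y direction, needs about 1 N at the knob and stays where it is left.
- clamp_tip (a point): Centre of the 26 mm black ball knob on the lever's end. The lever's pivot lies 125 mm to the stage's +y of the turntable axis, 72 mm above the bench; the knob is 80 mm from the pivot on a 10 mm rod. The pivot sits on a 70 mm (x) by 50 mm (y) block reaching 75 mm above the bench, with a hub to 85 mm.
- jar: Bystander: white lidded jar 64 mm across, 100 mm tall, on the bench. Origin: centre of the underside.
- driver: Bystander: 200 mm screwdriver lying on the bench. Origin at the middle of its underside, x axis along it.
- glovebox: Bystander: paper glove box 100 x 180 x 70 mm on the bench. Origin: centre of the underside.

How it is judged (in metres and radians):
On the way, in this order (a step that is already met when the one before it is completed fails the run):
1. the phantom lies fully home on the turntable with all four studs through its holes (z of phantom in the frame of deck between -0.003 and 0.003 m and horizontal distance between phantom and deck below 0.004 m and angle between phantom's own z axis and vertical below 0.04 rad and (angle between the x axis of phantom and the x axis of stage, either way round below 0.07 rad or angle between the x axis of phantom and the y axis of stage, either way round below 0.07 rad)), for 0.2 s.
2. the clamp lever is pushed over to its locked end (value of joint clamp above 0.85 rad), for 0.2 s.
At the end, for the whole second after the job is handed in: The phantom rests released and still on the turntable, column up: underside within 3 mm of the turntable's face, axis within 4 mm of the turntable's, holes on the studs (within 0.07 rad of one of the four quarter turns), and the clamp lever stands beyond 0.85 rad (all of step 1 and linear speed of phantom below 0.01 m/s and value of joint clamp above 0.85 rad); the robot touches nothing.
It fails at once if the phantom is dropped onto the stage (it moves faster than 0.3 m/s within 35 mm above the turntable) (horizontal distance between phantom and deck below 0.03 m and z of phantom in the frame of deck below 0.035 m and linear speed of phantom above 0.3 m/s).
It fails at once if the phantom is forced onto the stage (more than 80 N between them) (contact force between phantom and stage above 80 N).
It fails at once if the jar is moved by more than 30 mm (distance of jar from where it was at the start of the episode above 0.03 m).
It fails at once if the screwdriver is moved by more than 30 mm (distance of driver from where it was at the start of the episode above 0.03 m).
It fails at once if the glove box is moved by more than 30 mm (distance of glovebox from where it was at the start of the episode above 0.03 m).
It also fails if it takes over 58 s, if anything falls off the work surface, if the arm or the gripper's body presses on something with over 40 N, if the wrist force passes 120 N, or if a joint passes its speed limit or range.

ROBOT

A 6-joint arm with a two-finger parallel gripper is mounted at the origin on the work surface. World frame = base frame: x ahead of the robot, y to its left, z up, the work surface at z = 0. Lengths are in m, angles in degrees, forces in N, time in s.
With the tool pointing down it reaches from about 0.4 to 0.925 m from the base axis. Payload 12.5 kg.
Tool frame: the origin (TCP) lies at the very end of the fingers, on their centre line; the grasp point (between the pads) lies 19 mm behind it; z points along the fingers, y is the line along which they close (so a half turn about z gives the same grasp; the last joint's range is limited). The gripper opens to 95 mm and grips with 3 to 60 N. Pads are 20 mm wide; open, the fingers measure 119 mm over their backs; the gripper's body (75 mm by 180 mm) begins 59 mm behind the grasp point.
Start: joints at [70.611, 28.126, 89.318, -0, 62.55, -6.05], TCP at [0.144, 0.608, 0.215] pointing down, gripper open.
Joint ranges: [-177.58, 177.58], [-47.91, 125.51], [2.72, 160], [-65.01, 245.01], [3.68, 167.84], [-153.87, 153.87]. Speed limits (degrees/s): [127.2, 127.2, 159.86, 180, 180, 180].

INTERFACE

Orientations are given as [roll, pitch, yaw] about the fixed x, y, z axes, in that order (R = Rz(yaw) Ry(pitch) Rx(roll)).
In Python, from plant import bot gives the robot as it stands. Calls block until the motion is done:
- bot.movep(position, orientation): joint-space move of the TCP to a pose.
- bot.move_straight(position, vel=0.15, attitude=None): straight line of the TCP; attitude=None keeps the orientation; vel is the mean speed in m/s.
- bot.movej(angles): joint-space move.
- bot.move_gripper(opening): finger opening in m; the grip force is fixed at half the most; returns when the fingers have stopped.
- bot.pause(seconds).
- bot.inverse_kinematics(position, orientation): joint angles nearest the present ones, or None.
- bot.get_image(name): name is "scene" or "top" or "wrist"; returns the picture (384x512x3 uint8, blue, green, red); there is no depth.
- bot.get_calibration(name): a dict with "vertical_fov" (degrees; the focal length in pixels is half the picture's height over the tangent of half this angle, whatever the lens; pixels are square), "cx", "cy" (the principal point, pixels), "cam_to_world" (4x4, takes a point from camera to world coordinates). Camera axes: x right, y up, looking along -z (the intrinsics and any distortion apply to the point x, -y, -z); pixel columns grow to the right and rows downward; lengths in m; the calibration is good to about 2 mm. The wrist camera is an equidistant fisheye: a pixel r from the principal point sees the ray r / f radians off the axis. A picture is of the moment at which its call begins: read the wrist's pose just before it. get_calibration takes no time and is no camera call; for the wrist camera it gives the pose at the moment of the call.
A pose or a line that the arm cannot do raises bot.Unreachable and nothing moves.
- bot.sign_off(): hands the job in, once; it reports no verdict.
Trained networks look in the newest picture that a camera, given by its name, has taken for a name from the list of things; names that differ only in an ending like _2 or _b are one class to them, and where a whole thing is asked for, a point or a joint stands for the part that bears it (a point fixed in the world has none). Each returns a list of dicts, best first, with "p" (0 to 1); they miss things now and then, are a little off and sometimes report something else, mostly with a low value. They report only what shows in the picture. A call takes as long as a camera call.
- bot.masks_of(target, camera): "pixels" (384x512 bool, what is visible of it) and "pixel" ([column, row] in pixels, amid what is visible of it).
- bot.tip_of(target, camera): "pixel" ([column, row] in pixels: a listed point, or the origin of a listed thing).
Readings, each from a call of its own:
- bot.read_time(): time.
- bot.read_q(): joint angles.
- bot.read_qd(): joint speeds.
- bot.read_joint_torque(): joint torques, N m.
- bot.read_tcp_pos(): TCP position.
- bot.read_ee_rot(): TCP orientation.
- bot.read_force(): force on the tool from outside, world axes, zero at the start.
- bot.read_wrist_torque(): the same for the moment, N m.
- bot.read_finger_gap(): finger opening in m.
Only numpy, scipy, OpenCV 4.12 (cv2) and the standard library are available. Lean on these libraries where they do the work, as an engineer would, in place of code of your own. Each camera call takes 0.05 s, during which the arm holds its last target. There are 200 camera calls.

## Working session

There is one attempt and no reset: what is moved stays moved. The work goes in short steps, each a Python script; the robot and the scene stay as the last script left them, time stands still between calls to the robot, and variables do not carry over. Pictures are saved under pics/ and viewed, on a budget of 10 in all, crops included, one or two more only if the job needs it, and the job is handed in when it is done.

```bash
mkdir -p pics; ls; python3 - <<'E'
from plant import bot
import cv2,numpy as np
ims=[]
for n in ["scene","top","wrist"]:
    im=bot.get_image(n); cv2.imwrite(f"pics/{n}0.png",im)
    c=bot.get_calibration(n); print(n,c["vertical_fov"],c["cx"],c["cy"],np.round(c["cam_to_world"],3).tolist(),[k for k in c])
    for t in ["phantom","stage","deck","clamp_tip","jar","driver","glovebox"]:
        print(t,[(np.round(d["pixel"],1).tolist(),round(d["p"],2)) for d in bot.tip_of(t,n)][:3])
a=cv2.imread("pics/scene0.png");b=cv2.imread("pics/top0.png")
cv2.imwrite("pics/a.png",cv2.resize(np.vstack([a,b]),None,fx=.78,fy=.78))
print(bot.read_time(),bot.read_ee_rot())
E
```

```text
pics
scene 57.91021259280266 255.19538832852496 193.47450285869954 [[-0.83, -0.299, 0.471, 1.082], [0.558, -0.433, 0.708, 0.652], [-0.008, 0.85, 0.526, 0.639], [0.0, 0.0, 0.0, 1.0]] ['vertical_fov', 'cx', 'cy', 'cam_to_world']
phantom [([267.6, 189.3], 0.98), ([218.5, 177.7], 0.2)]
stage [([328.7, 256.7], 0.9), ([382.2, 233.8], 0.15)]
deck [([329.5, 236.8], 0.78)]
clamp_tip []
jar [([201.3, 232.3], 0.86)]
driver [([218.4, 178.3], 0.53)]
glovebox [([267.4, 318.9], 0.66)]
top 44.27023592955908 258.1961585678146 187.56644651180343 [[0.012, 0.997, -0.076, 0.522], [-1.0, 0.011, -0.019, -0.064], [-0.018, 0.076, 0.997, 1.45], [0.0, 0.0, 0.0, 1.0]] ['vertical_fov', 'cx', 'cy', 'cam_to_world']
phantom [([311.1, 240.8], 0.87)]
stage [([190.2, 222.4], 0.62)]
deck [([185.2, 222.1], 0.56)]
clamp_tip [([136.9, 231.5], 0.45)]
jar [([285.5, 150.2], 0.66), ([311.1, 242.7], 0.23)]
driver [([371.3, 212.6], 0.82)]
glovebox [([171.0, 144.7], 0.59)]
wrist 65.70646984690485 254.49514321734634 191.68952321843486 [[0.23, -0.935, -0.272, 0.067], [0.973, 0.221, 0.063, 0.626], [0.001, -0.279, 0.96, 0.386], [0.0, 0.0, 0.0, 1.0]] ['vertical_fov', 'cx', 'cy', 'cam_to_world']
phantom [([3.2, 356.4], 0.59)]
stage []
deck []
clamp_tip []
jar []
driver []
glovebox []
1.2 [ 1.79996236e+02 -1.16389061e-03  1.66663638e+02]
```

View pics/a.png

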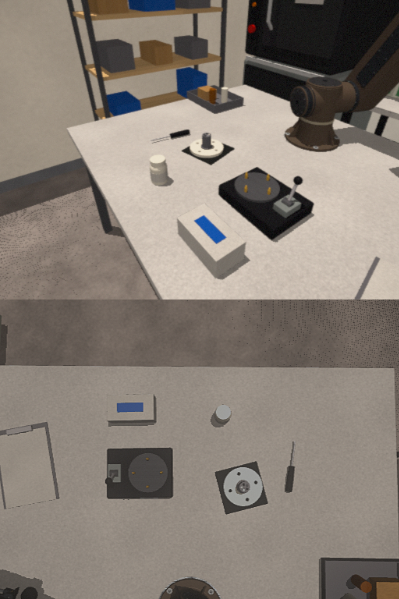

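The scene shows the phantom on its mat at top-pixel (311,241) and the stage at (188,222), with the lever on the +y side. The bystanders are clear of both. I'll compute coarse positions and take close looks.

```bash
cat > h.py <<'E'
from plant import bot
import cv2,numpy as np
def K(c): 
    f=192/np.tan(np.radians(c["vertical_fov"]/2)); return f,c["cx"],c["cy"],np.array(c["cam_to_world"])
def p2w(px,z,c,fish=False):
    f,cx,cy,T=K(c); u,v=px[0]-cx,px[1]-cy
    if fish:
        r=np.hypot(u,v); th=r/f; s=np.sin(th)/max(r,1e-9); d=np.array([u*s,-v*s,-np.cos(th)])
    else: d=np.array([u/f,-v/f,-1])
    d=T[:3,:3]@d; o=T[:3,3]; return o+d*(z-o[2])/d[2]
def w2p(p,c,fish=False):
    f,cx,cy,T=K(c); q=T[:3,:3].T@(np.array(p)-T[:3,3]); x,y,z=q[0],-q[1],-q[2]
    if fish:
        r=np.hypot(x,y); th=np.arctan2(r,z); return np.array([cx+f*th*x/r,cy+f*th*y/r])
    return np.array([cx+f*x/z,cy+f*y/z])
def best(t,cam):
    d=bot.tip_of(t,cam); return d[0]["pixel"] if d else None
E
python3 - <<'E'
from h import *
ct=bot.get_calibration("top");cs=bot.get_calibration("scene")
print("top ph",p2w([311.1,240.8],.006,ct),"scene",p2w([267.6,189.3],.006,cs))
print("deck",p2w([185.2,222.1],.06,ct),p2w([329.5,236.8],.06,cs),"stage",p2w([190.2,222.4],0,ct),p2w([328.7,256.7],0,cs))
print("tip",p2w([136.9,231.5],.145,ct)); print("jar",p2w([285.5,150.2],0,ct),"drv",p2w([371.3,212.6],0,ct),"gb",p2w([171,144.7],0,ct))
a=cv2.imread("pics/top0.png")[110:310,120:400]
cv2.imwrite("pics/b.png",cv2.resize(a,None,fx=2.8,fy=2.8,interpolation=cv2.INTER_CUBIC))
ph=(p2w([311.1,240.8],.006,ct)+p2w([267.6,189.3],.006,cs))/2
for y in (166.66,180,-180,-90,90,0): print(y,bot.inverse_kinematics([ph[0],ph[1],.2],[180,0,y]))
E
```

```text
top ph [ 0.47229418 -0.19870922  0.006     ] scene [ 0.46375503 -0.19730699  0.006     ]
deck [0.52410205 0.1766205  0.06      ] [0.52366881 0.16439491 0.06      ] stage [0.52344722 0.17158274 0.        ] [0.5275868  0.17427553 0.        ]
tip [0.49641805 0.29527035 0.145     ]
jar [ 0.75000153 -0.11908274  0.        ] drv [ 0.56014789 -0.38248687  0.        ] gb [0.76388804 0.2371679  0.        ]
166.66 [ -30.38276661   19.67453177  106.49887884    0.           53.82658939
 -107.04276661]
180 [ -30.38276661   19.67453177  106.49887884    0.           53.82658939
 -120.38276661]
-180 [ -30.38276661   19.67453177  106.49887884    0.           53.82658939
 -120.38276661]
-90 [-3.03827666e+01  1.96745318e+01  1.06498879e+02 -2.54444375e-14
  5.38265894e+01  1.49617233e+02]
90 [-30.38276661  19.67453177 106.49887884   0.          53.82658939
 -30.38276661]
0 [-3.03827666e+01  1.96745318e+01  1.06498879e+02 -2.54444375e-14
  5.38265894e+01  5.96172334e+01]
```

View pics/b.png

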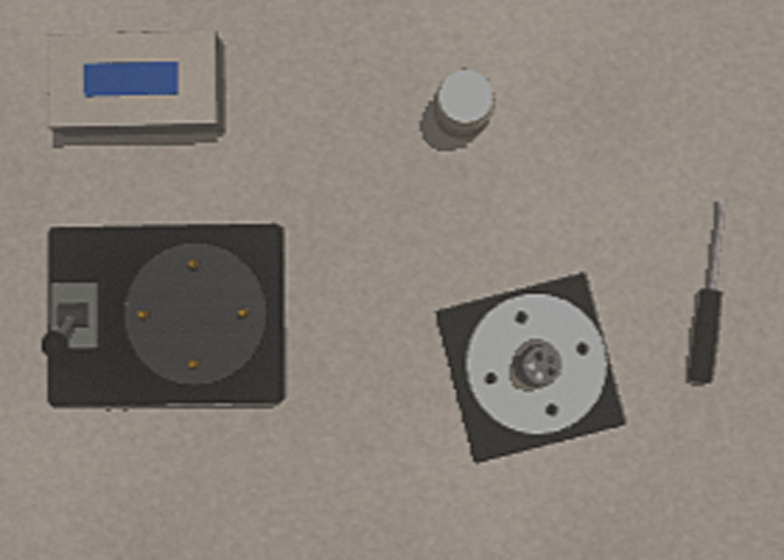

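The view shows four holes at crop pixels (521,318), (582,349), (552,410) and (490,379), and stud tips at (193,265), (243,313), (193,364) and (142,315). I'll compute both yaws and go look from close above the phantom.

```bash
cat >> h.py <<'E'
def quad(P):
    "centre and yaw (deg, mod 90) of four points on a cross"
    P=np.array(P)[:,:2]; c=P.mean(0); z=((P-c)@[1,1j]); 
    return c, np.degrees(np.angle((z**4).mean()))/4, abs(z)
E
python3 - <<'E'
from h import *
ct=bot.get_calibration("top"); g=lambda L,z:quad([p2w([120+x/2.8,110+y/2.8],z,ct) for x,y in L])
S=g([(193,265),(142,315),(243,313),(193,364)],.084); P=g([(521,318),(582,349),(552,410),(490,379)],.018)
print(S,P)
yaw=90+P[1]
bot.movep([P[0][0],P[0][1],.17],[180,0,yaw])
c=bot.get_calibration("wrist"); im=bot.get_image("wrist"); cv2.imwrite("pics/w1.png",im); np.save("w1.npy",c["cam_to_world"])
print([w2p([P[0][0]+.052*np.cos(a),P[0][1]+.052*np.sin(a),.018],c,True).round() for a in np.radians(P[1])+np.arange(4)*np.pi/2])
print(best("phantom","wrist"),bot.read_time(),bot.read_tcp_pos())
cv2.imwrite("pics/c.png",cv2.resize(im,None,fx=1.5,fy=1.5,interpolation=cv2.INTER_CUBIC))
E
```

```text
(array([0.52389381, 0.16191204]), np.float64(1.60671902541208), array([0.05083814, 0.05261774, 0.05206897, 0.05121325])) (array([ 0.47519366, -0.19881728]), np.float64(18.823217790120346), array([0.05177202, 0.0518007 , 0.05179205, 0.05229881]))
[array([300., 179.]), array([254., 133.]), array([208., 179.]), array([254., 222.])]
[258.4, 181.3] 4.3583 [ 0.47539944 -0.19839141  0.17000434]
```

View pics/c.png

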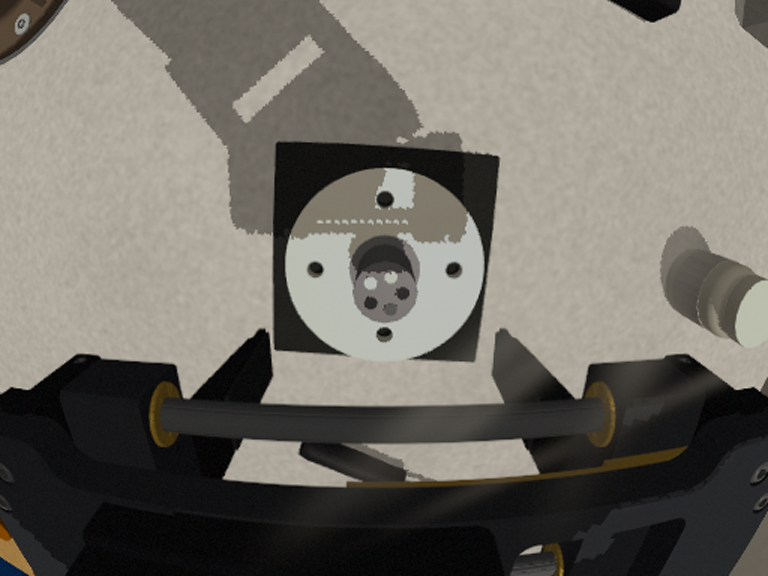

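The phantom sits square to the tool, with holes at about (257,133), (210,179), (302,179) and (256,223), which is 2 px from the prediction. I'll take the same relative view of the studs before grasping, so camera biases cancel.

```bash
cat >> h.py <<'E'
def blobs(im,pts,fn,r=7):
    out=[]
    for p in pts:
        x,y=np.round(p).astype(int); w=im[y-r:y+r+1,x-r:x+r+1].astype(float); m=fn(w)
        n,l,s,ce=cv2.connectedComponentsWithStats(m.astype(np.uint8))
        k=1+np.argmin([np.hypot(*(ce[i]-r))-.2*min(s[i,4],15) for i in range(1,n)]) if n>1 else None
        out.append((ce[k]+[x-r,y-r]) if k else np.array(p,float)); print("blob",None if k is None else s[k,4],out[-1].round(1))
    return out
E
python3 - <<'E'
from h import *
im=cv2.imread("pics/w1.png"); c=bot.get_calibration("wrist")
H=blobs(im,[(256.7,132.7),(210,179.3),(302,179.3),(256,223.3)],lambda w:w.max(2)<75)
P=quad([p2w(p,.018,c,True) for p in H]); print("phantom",P)
S0=np.array([.5239,.1619])
bot.movep([*S0,.236],[180,0,91.6])
c=bot.get_calibration("wrist"); im=bot.get_image("wrist"); cv2.imwrite("pics/w2.png",im)
print([w2p([S0[0]+.052*np.cos(a),S0[1]+.052*np.sin(a),.084],c,True).round() for a in np.radians(1.6)+np.arange(4)*np.pi/2])
print("deck",best("deck","wrist"),"tip",best("clamp_tip","wrist"),bot.read_time(),bot.read_tcp_pos())
cv2.imwrite("pics/d.png",cv2.resize(im[:280],None,fx=1.56,fy=1.56,interpolation=cv2.INTER_CUBIC))
E
```

```text
blob 88 [256.2 132.5]
blob 58 [210.2 178.5]
blob 56 [301.7 178.8]
blob 46 [255.7 221.3]
phantom (array([ 0.47701619, -0.19737074]), np.float64(18.73396364315805), array([0.05139494, 0.05149187, 0.05158126, 0.05139656]))
[array([301., 179.]), array([254., 132.]), array([208., 178.]), array([254., 222.])]
deck [258.3, 168.8] tip [223.7, 48.4] 5.8917 [0.52408755 0.16098035 0.23581071]
```

View pics/d.png

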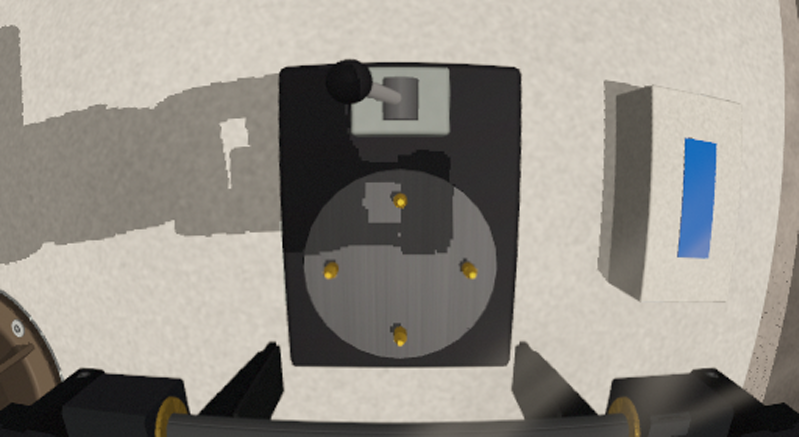

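The studs are at about (257,130), (212,173), (301,172) and (256,215), and the knob is at (223,51). I'll retake this settled and zoom on the stud tips.

```bash
python3 - <<'E'
from h import *
bot.pause(.2)
c=bot.get_calibration("wrist"); im=bot.get_image("wrist"); cv2.imwrite("pics/w3.png",im); np.save("w3.npy",c["cam_to_world"])
t=bot.read_tcp_pos(); print(t,bot.read_ee_rot(),bot.read_time())
a=np.radians(1.6)+np.arange(4)*np.pi/2
print([w2p([t[0]+.052*np.cos(b),t[1]+.052*np.sin(b),.084],c,True).round() for b in a])
L=[(257,130),(212,173),(301,172),(256,215)]
tile=[cv2.resize(im[y-14:y+16,x-15:x+15],None,fx=10,fy=10,interpolation=cv2.INTER_NEAREST) for x,y in L]
cv2.imwrite("pics/e.png",np.vstack([np.hstack(tile[:2]),np.hstack(tile[2:])]))
E
```

```text
[0.5239886  0.16156489 0.23594426] [-1.79993777e+02  3.46494468e-04  9.15679135e+01] 6.1417
[array([301., 179.]), array([254., 132.]), array([208., 179.]), array([254., 222.])]
```

View pics/e.png

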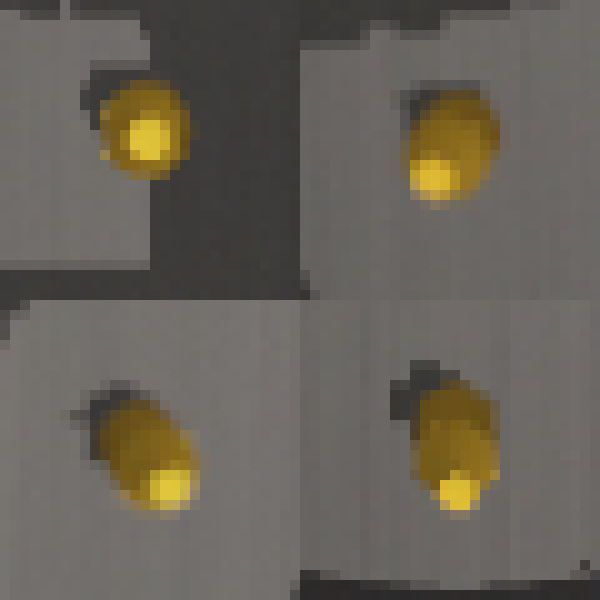

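```bash
python3 - <<'E'
from h import *
c=bot.get_calibration("wrist")
S=quad([p2w(p,.084,c,True) for p in [(256.4,129.4),(209.8,176.5),(302.6,176.3),(256.4,219.9)]]); print("stage",S)
np.save("S.npy",[*S[0],S[1]])
P=np.array([.4770,-.1974]); rot=[180,0,90+18.73]
bot.movep([*P,.11],rot); bot.move_straight([*P,.032],vel=.1)
bot.pause(.2); print(bot.read_tcp_pos(),bot.read_force())
bot.move_gripper(.03); bot.pause(.2); print("gap",bot.read_finger_gap(),bot.read_force())
bot.move_straight([*P,.13],vel=.12); bot.pause(.3)
c=bot.get_calibration("wrist"); im=bot.get_image("wrist"); cv2.imwrite("pics/w4.png",im); np.save("w4.npy",c["cam_to_world"])
t=bot.read_tcp_pos(); print(t,bot.read_ee_rot(),bot.read_finger_gap(),bot.read_force(),bot.read_time())
a=np.radians(18.73)+np.arange(4)*np.pi/2
print([w2p([t[0]+.052*np.cos(b),t[1]+.052*np.sin(b),t[2]-.014],c,True).round() for b in a])
cv2.imwrite("pics/f.png",cv2.resize(im[40:300,156:356],None,fx=3,fy=3,interpolation=cv2.INTER_NEAREST)[:600])
E
```

```text
stage (array([0.52605732, 0.16472604]), np.float64(1.739690034822237), array([0.05220593, 0.05227105, 0.05207612, 0.0521751 ]))
[ 0.47721538 -0.19753149  0.03253238] [ 0.45420019 -0.18629434 -0.05024128]
gap 0.03951936240370952 [ 0.52522699 -0.20541405 -0.71398151]
[ 0.47691145 -0.19736661  0.12967356] [-1.79975858e+02 -2.50046631e-02  1.08730809e+02] 0.03997673040478601 [ 0.21120986  0.04954218 -3.54101742] 11.1333
[array([330., 227.]), array([254., 151.]), array([179., 227.]), array([254., 291.])]
```

View pics/f.png

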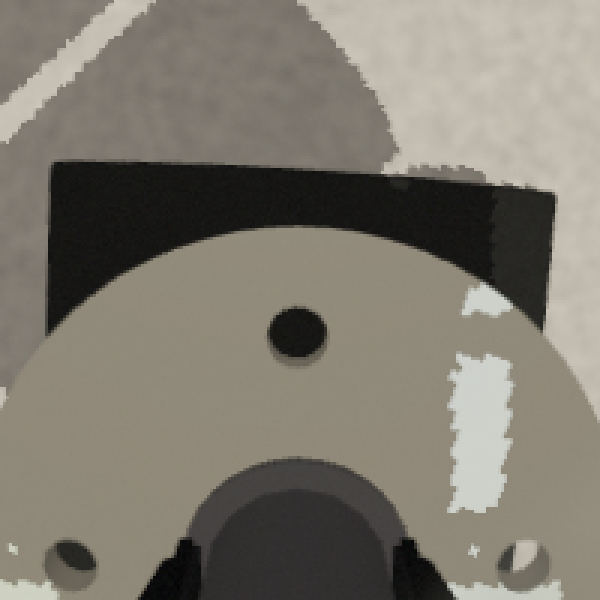

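The phantom is held level. The hole rims are at full-image pixels (255.0,152.0), (179.2,228.3) and (330.5,228.2), within about 1 px of expected. Next I'll compute the in-hand offset in the tool frame and go above the studs.

```bash
python3 - <<'E'
from h import *
c=bot.get_calibration("wrist"); t=bot.read_tcp_pos(); yw=bot.read_ee_rot()[2]; z=t[2]-.014
A,B,C=[p2w(p,z,c,True)[:2]-t[:2] for p in [(255.,152.),(179.2,228.3),(330.5,228.2)]]
r=np.radians(yw); R=np.array([[np.cos(r),-np.sin(r)],[np.sin(r),np.cos(r)]])
A,B,C=[R.T@v for v in (A,B,C)]; print(A,B,C)
m=(B+C)/2; ctr=np.array([(m[0]+A[0]-.052)/2,(m[1]+A[1])/2]); d=B-C
dy=np.degrees(np.arctan2(d[1],d[0])); print("m",m,"ctr",ctr,"angle",dy)
S=np.load("S.npy"); off=(dy%90); off=off-90 if off>45 else off
print("phantom yaw in tool",off)
yaw=90+S[2]-off; r=np.radians(yaw); R=np.array([[np.cos(r),-np.sin(r)],[np.sin(r),np.cos(r)]])
g=S[:2]-R@ctr; print("goal",g,yaw); np.save("g.npy",[*g,yaw])
bot.move_straight([t[0],t[1],.20],vel=.2)
bot.movep([*g,.20],[180,0,yaw]); bot.move_straight([*g,.06+.026+.030],vel=.1); bot.pause(.3)
print(bot.read_tcp_pos(),bot.read_ee_rot(),bot.read_force(),bot.read_time())
for n,b in (("wrist",(0,0)),("scene",(0,0))):
    cv2.imwrite(f"pics/g_{n}.png",bot.get_image(n))
a=cv2.resize(cv2.imread("pics/g_wrist.png")[60:300,140:370],None,fx=2.2,fy=2.2,interpolation=cv2.INTER_NEAREST)
b=cv2.imread("pics/g_scene.png")[170:290,260:400]; b=cv2.resize(b,(290*528//528,0) if 0 else None,fx=2,fy=2,interpolation=cv2.INTER_CUBIC)
o=np.zeros((528,800,3),np.uint8); o[:a.shape[0],:a.shape[1]]=a; o[:b.shape[0],510:510+b.shape[1]]=b[:, :290]
cv2.imwrite("pics/g.png",o)
E
```

```text
[ 0.05105823 -0.0003743 ] [-0.00125152  0.05191856] [-0.00109382 -0.05264743]
m [-0.00117267 -0.00036444] ctr [-0.00105722 -0.00036937] angle 90.08640746911108
phantom yaw in tool 0.0864074691110801
goal [0.5256576  0.16577216] 91.65328256571115
[0.52576086 0.16578957 0.11632797] [ 1.79965220e+02 -4.47958861e-03  9.16532078e+01] [-0.26732866  0.34811494 -3.86895744] 14.3
```

View pics/g.png

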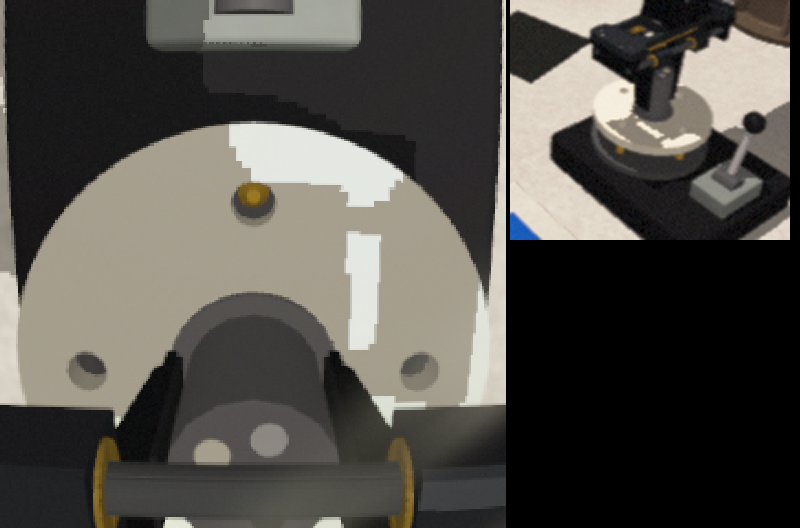

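The stud tip shows centred sideways in the visible hole: tip at about (254.8,148.9), hole at (255.2,151.6). I'll check this in world coordinates, then descend with a force guard.

```bash
python3 - <<'E'
from h import *
c=bot.get_calibration("wrist"); t=bot.read_tcp_pos()
tip=p2w((140+253.5/2.2-.5,60+196/2.2-.5),.084,c,True); ho=p2w((140+254/2.2-.5,60+203/2.2-.5),t[2]-.014,c,True)
d=(tip-ho)[:2]; print("tip-hole",d)
if np.abs(d).max()<.0025:
    g=np.load("g.npy"); f0=bot.read_force(); m0=bot.read_wrist_torque()
    for z in np.r_[np.arange(.110,.0875,-.003),.087,.0862,.0856]:
        bot.move_straight([g[0],g[1],z],vel=.03); f=bot.read_force()-f0; p=bot.read_tcp_pos()
        print(round(z,4),p.round(4),f.round(1),(bot.read_wrist_torque()-m0).round(2))
        if np.linalg.norm(f)>12: break
    print(bot.read_time())
E
```

```text
tip-hole [-0.00010139 -0.00048634]
0.11 [0.5255 0.1657 0.1097] [ 1.2  0.1 -0.4] [ 0.04  0.02 -0.05]
0.107 [0.5256 0.1657 0.1068] [ 0.5 -0.5  0.1] [ 0.04 -0.01 -0.02]
0.104 [0.5256 0.1658 0.1038] [ 0.8 -0.1 -0.5] [-0.01  0.02 -0.01]
0.101 [0.5256 0.1657 0.1008] [ 0.2 -0.9 -0.3] [ 0.04 -0.03 -0.01]
0.098 [0.5256 0.1657 0.0978] [ 0.6 -0.5  0.1] [-0.01 -0.   -0.06]
0.095 [0.5256 0.1658 0.0948] [ 0.6 -0.2 -0.2] [0.01 0.   0.  ]
0.092 [0.5256 0.1657 0.0918] [ 0.2 -0.5  0.1] [ 0.   -0.03 -0.03]
0.089 [0.5256 0.1657 0.0888] [ 0.9  0.7 -0.7] [ 0.02  0.01 -0.04]
0.087 [0.5256 0.1658 0.0869] [ 0.9 -1.6 -0.8] [0.03 0.03 0.  ]
0.0862 [0.5257 0.1658 0.0862] [ 0.8 -0.4  0. ] [ 0.05 -0.03 -0.06]
0.0856 [0.5258 0.1658 0.086 ] [-1.5 -0.2  7.2] [-0.14  0.42  0.04]
17.25
```

The phantom seated at TCP z=0.086 with clean contact (7 N) and no binding. I'll release, retreat and check before touching the lever.

```bash
python3 - <<'E'
from h import *
g=np.load("g.npy")
bot.move_straight([g[0],g[1],.0862],vel=.03)
bot.move_gripper(.06); bot.pause(.2); print(bot.read_finger_gap(),bot.read_force())
bot.move_straight([g[0],g[1],.215],vel=.12); bot.pause(.2)
c=bot.get_calibration("wrist"); im=bot.get_image("wrist"); cv2.imwrite("pics/w5.png",im); bot.get_image("scene")
S=np.load("S.npy"); r=np.radians(S[2]); R=np.array([[np.cos(r),-np.sin(r)],[np.sin(r),np.cos(r)]])
for lean in (-.5,-.4,-.3): print(lean,w2p([*(S[:2]+R@[.08*np.sin(lean),.125]),.072+.08*np.cos(lean)],c,True).round(1))
print("tip",best("clamp_tip","wrist"),bot.read_time(),bot.read_tcp_pos())
for a in range(4): print(w2p([*(S[:2]+R@[.052*np.cos(a*np.pi/2),.052*np.sin(a*np.pi/2)]),.084],c,True).round(1))
b=cv2.imread("pics/g_scene.png")
b=bot.get_image("scene")[170:290,270:400]; b=cv2.resize(b,None,fx=2.3,fy=2.3,interpolation=cv2.INTER_CUBIC)
a=cv2.resize(im[20:270,140:380],None,fx=2.05,fy=2.05,interpolation=cv2.INTER_CUBIC)
o=np.zeros((520,800,3),np.uint8); o[:a.shape[0],:a.shape[1]]=a; o[:b.shape[0],500:500+b.shape[1]]=b
cv2.imwrite("pics/i.png",o)
E
```

```text
0.06052903182990154 [0.5069783  0.20643471 0.75844601]
-0.5 [207.6  54.3]
-0.4 [215.8  53.2]
-0.3 [224.9  52.3]
tip [219.1, 53.7] 19.875 [0.52562401 0.1657521  0.21476847]
[304.1 184.8]
[255.  135.2]
[205.8 184.8]
[255.  230.3]
```

View pics/i.png

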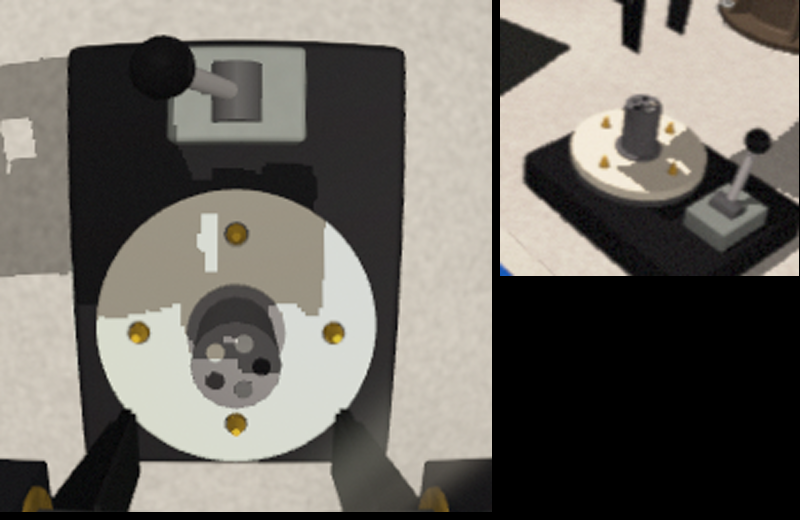

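All four studs show through the holes and the disc lies flat. The knob is at about (219,53), leaning roughly 0.37 rad to −x. Now I'll push the lever with the fingers closed.

```bash
python3 - <<'E'
from h import *
S=np.load("S.npy"); r=np.radians(S[2]); R=np.array([[np.cos(r),-np.sin(r)],[np.sin(r),np.cos(r)]])
w=lambda x,z:[*(S[:2]+R@[x,.125]),z]
rot=[180,0,90+S[2]]
bot.move_gripper(0.0)
bot.movep(w(-.08,.215),rot); bot.move_straight(w(-.08,.132),vel=.15); bot.pause(.2)
f0=bot.read_force(); print(bot.read_time())
for x in np.r_[-.06,-.04,-.02,-.01,0,.004,.008,.011,.014,.017,.020]:
    bot.move_straight(w(x,.132),vel=.06); f=bot.read_force()-f0; print(round(x,3),f.round(1),bot.read_tcp_pos().round(4))
    if np.linalg.norm(f)>10: break
bot.pause(.3)
bot.move_straight(w(-.03,.132),vel=.12); bot.move_straight(w(-.03,.22),vel=.15); bot.movep([S[0]-.03,S[1]-.02,.26],rot); bot.pause(.3)
c=bot.get_calibration("wrist"); im=bot.get_image("wrist"); cv2.imwrite("pics/w6.png",im); print("tip",best("clamp_tip","wrist"))
for lean in (.2,.35,.5): print(lean,w2p([*(S[:2]+R@[.08*np.sin(lean),.125]),.072+.08*np.cos(lean)],c,True).round(1))
print(bot.read_time())
b=bot.get_image("scene")[170:290,270:400]; b=cv2.resize(b,None,fx=2.3,fy=2.3,interpolation=cv2.INTER_CUBIC)
a=cv2.resize(im[20:270,140:380],None,fx=2.05,fy=2.05,interpolation=cv2.INTER_CUBIC)
o=np.zeros((520,800,3),np.uint8); o[:a.shape[0],:a.shape[1]]=a; o[:b.shape[0],500:500+b.shape[1]]=b
cv2.imwrite("pics/j.png",o)
E
```

```text
22.5417
-0.06 [-0.5 -1.5  0.6] [0.4624 0.2877 0.1318]
-0.04 [-1.3 -1.3 -0.6] [0.4825 0.2883 0.1318]
-0.02 [-1.3 -1.2 -0.2] [0.5025 0.289  0.1318]
-0.01 [-0.9 -0.9  0.4] [0.5126 0.2894 0.1319]
0.0 [-0.9 -0.7  0.5] [0.5226 0.2896 0.1319]
0.004 [-0.  -0.9 -0.8] [0.5264 0.2898 0.132 ]
0.008 [-0.9 -0.8  0.5] [0.5305 0.2899 0.132 ]
0.011 [-1.3 -1.3 -1. ] [0.5334 0.29   0.132 ]
0.014 [-0.6 -1.1  0.2] [0.5365 0.2901 0.132 ]
0.017 [-0.3 -1.3  0.2] [0.5395 0.2902 0.132 ]
0.02 [-8.5  0.5  4.4] [0.5409 0.2902 0.1319]
tip [324.5, 43.8]
0.2 [304.7  42.1]
0.35 [316.   43.5]
0.5 [326.   45.3]
28.775
```

View pics/j.png

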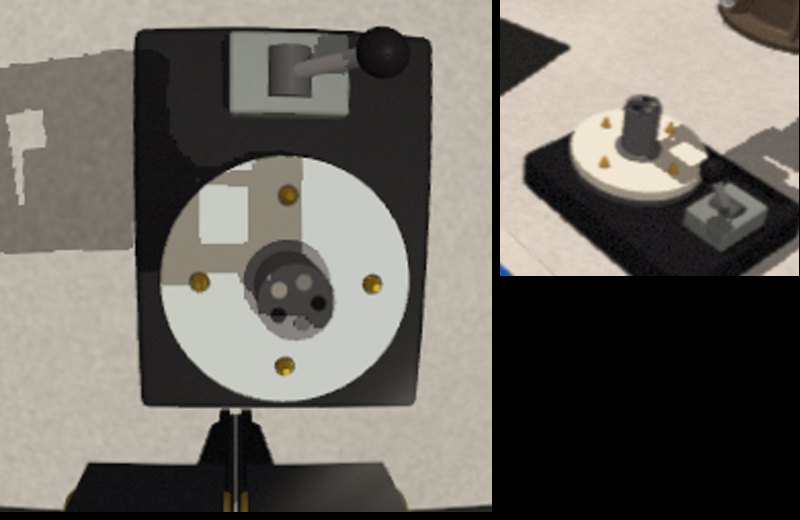

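The lever is over at its stop: the knob is at (324.5,43.8), where a 0.5 rad lean predicts (326,45). The phantom is still seated and the robot is clear, so I'm handing in.

```bash
python3 -c "
from plant import bot
bot.pause(.3); print(bot.read_force(), bot.read_qd().round(2), bot.read_time()); bot.sign_off()"
```

```text
[0.7433338  0.66071428 0.71806587] [-0.07 -0.   -0.02 -0.05  0.02  0.04] 29.125
the job is handed in; nothing more can be done
```

The phantom is home on the turntable, the clamp lever is locked, and I handed the job in at 29.1 s of the 58 s. The sign-off gives no verdict, so what follows comes from my own checks.

- **Placing:** I gripped the phantom by its column and compared its holes with the studs using the wrist camera. I then lowered it in guarded steps. It met almost no resistance until it touched the turntable at the expected height, with about 7 N of contact.
- **After release:** The pictures show all four studs through the holes and the disc lying flat. They looked the same after the lever was pushed.
- **Lever:** I pushed it with closed fingers until the force rose to about 9 N at the stop. The knob appeared within 2 px of where the locked position should put it, which is a lean of about 0.48 rad, or a lever angle of about 0.98.
- **Bystanders:** The arm never went near the jar, the screwdriver or the glove box. I did not measure their positions again at the end.
- **Disagreements:** The first overhead estimates were about 2–3 mm off the close wrist-camera ones for both phantom and stage. I used the wrist values. No check failed.

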